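Reset the tripped receptacle under its push-latch splash cover

ROBOT

A 7-joint arm with a two-finger parallel gripper is mounted at the origin on the work surface. World frame = base frame: x ahead of the robot, y to its left, z up, the work surface at z = 0. Lengths are in m, angles in rad, forces in N, time in s.
With the tool pointing down it reaches from about 0.35 to 0.9 m from the base axis. Payload 19.9 kg.
Tool frame: the origin (TCP) lies midway between the tips of the shut fingers; the grasp point (between the pads) lies 19 mm behind it (manip.grasp_offset is the distance from the TCP to the grasp point, in m); z points along the fingers, y is the direction in which the jaws open and shut (so a half turn about z gives the same grasp; the last joint's range is limited). The gripper opens to 94 mm and grips with 3 to 60 N. Pads are 16 mm wide; open, the fingers measure 119 mm over their backs; the gripper's body (75 mm by 177 mm) begins 78 mm behind the grasp point.
Start: joints at [1.274, 0.417, -0.01, 1.614, 0.005, 1.111, -0.053], TCP at [0.158, -0.605, 0.205] pointing down, gripper open.
Joint ranges: [-2.81, 2.81], [-0.39, 2.02], [-1.27, 1.25], [0.06, 2.57], [-1.19, 4.33], [0.19, 2], [-2.82, 2.82]. Speed limits (rad/s): [1.89, 1.89, 2.39, 2.39, 3.01, 3.01, 3.01].

INTERFACE

Orientations are given as [roll, pitch, yaw] about the fixed x, y, z axes, in that order (R = Rz(yaw) Ry(pitch) Rx(roll)).
In Python, from plant import manip gives the robot as it stands. The module is installed in compiled form; this text tells all that it offers.
- The arm moves only by the tool move_arm, never from a script. Its argument "plan" is one flat list of numbers, 5 for each row, row after row: the gripper command: -1 is shut, 1 is fully open, values between are in proportion, then the shift along the world's x, y, z in m, then the turn about the world's z in rad. A call has 1 to 10 rows; each row is the pose to reach, as a shift and turn from the pose commanded when the call began; what a row does not reach only later rows make up. A row lasts 1/12 s, in which the tool goes at most 41.7 mm and 7.16 degrees, less where a joint would pass 70% of its speed; a pose out of reach is approached as far as the arm can. A call with a gripper value outside its range is refused whole. The fingers move at their own pace and stop on an object; the grip force is fixed at half the most. Time passes only in rows, so rows that repeat a pose let the fingers close. It gives the time, the measured TCP pose, the force and the opening at its end, in the units of the state.
- manip.sense(): the state, without advancing time (a new reading comes with each control period).
- manip.grab_frame(name): name is "scene" or "top"; returns the picture (400x640x3 uint8, red, green, blue); there is no depth.
- manip.get_calibration(name): a dict with "K" (3x3 intrinsics, pixels), "rvec" (rotation vector, rad) and "tvec" (3), from world to camera coordinates, as OpenCV has them. Camera axes: x right, y down, z forward; pixel columns grow to the right and rows downward; lengths in m; the calibration is good to about 2 mm. A picture is of the moment at which its call begins. get_calibration takes no time and is no camera call.
- manip.sign_off(): hands the job in, once; it reports no verdict.
The state is a dict: "t": time; "joint_positions": joint angles; "joint_velocities": joint speeds; "effort": joint torques, N m; "tool_pos": TCP position; "orientation": TCP orientation; "contact_force": force on the tool from outside, world axes, zero at the start; "torque": the same for the moment, N m; "grip_width": finger opening in m.
Only numpy, scipy, OpenCV 4.12 (cv2) and the standard library are available. Lean on these libraries where they do the work, as an engineer would, in place of code of your own. Each camera call takes 0.05 s, during which the arm holds its last target.

TASK

The ground-fault receptacle in the low grey box on the walnut shelf has tripped. With a fingertip, press the free front edge of its splash cover down as far as it goes and let go, so that the latch frees it and it swings up by itself; push the rectangular reset button that stands proud of the white deck fully in, without pressing the small round test button beside it; then swing the cover back down, press it as far as it goes and let go, so that it stays latched shut. Only touch and push, pick nothing up and leave the pump, spray bottle, scrubber and lantern standing where they are.

Things in the scene. Friction and masses are not known exactly. Their poses are not given: they have to be found in the camera images.
- power_box: Low grey plastic receptacle box fixed on the walnut shelf (shelf top 100 mm above the counter that carries the robot). 110 mm deep (its x), 150 mm wide (its y), 56 mm high with the cover shut. Origin: centre of the underside. Its x axis points from the cover's free front edge to the hinge at the back, away from the robot within 0.3 rad; z up.
- deck_center (a point): Centre of the flat white deck under the cover, 98 mm (x) by 138 mm (y), 40 mm above the box's underside. Two receptacle faces at its back, the two buttons 18 mm in front of this point, a dark latch slot between them and the front edge.
- cover (a joint): Cover angle, rad: 0 latched shut, 1.66 fully open (just past upright), -0.075 pressed on its stop. Push-push latch: press down past -0.065 (6 to 7 mm at the front edge, about 3 N), let go: it frees and a damped spring swings it up in about 2 s (move the finger up and to the front out of its way). Pressed down past -0.065 again and let go, it latches at 0. A shorter press changes nothing.
- cover_hinge (a point): Middle of the cover's hinge line, which runs along the box's y axis, 50 mm behind the box's centre and 42 mm above its underside. The spring resists closing with at most 0.25 N m; the cover does not stay half way.
- cover_pad (a point): Centre of the ribbed thumb pad on the cover's outer face, 90 mm from the hinge line; moves with the cover. The cover is a plate 150 mm wide reaching 104 mm from the hinge line; its outer face is 14 mm off the hinge line (above it when shut, behind it when open). A 16 mm skirt runs round the front and sides on the inner side, and a latch tongue 21 mm wide stands 44 mm out of it at mid width.
- reset_button (a joint): How far the reset button is pushed in, m: 0 tripped (stands 5 mm proud of the deck), 0.0045 fully in (flush to 0.5 mm). About 4 N moves it; it stays where it is left.
- reset_top (a point): Centre of the top of the reset button: white rectangle, 16 mm (box x) by 22 mm (box y), at the box's left (+y) seen from the robot: 18 mm in front of the box's centre, 30 mm to +y, its top 45 mm above the underside when out.
- test_button (a joint): How far the test button is pushed in, m: 0 free, 0.002 fully in. Light spring return. Not to be pressed.
- test_top (a point): Centre of the top of the test button: white, round, 12 mm across, 2 mm proud of the deck, 18 mm in front of the box's centre, 30 mm to its -y side (60 mm from the reset button).
- tray: White ceramic tray, fixed, 130 x 270 x 14 mm, on the shelf to one side of the box. Origin: centre of the underside.
- soap_pump: Stainless soap pump bottle, 68 mm across, 169 mm high, standing loose on the tray. Origin: centre of the underside.
- spray_bottle: Clear spray bottle with a white trigger head, 66 mm across, 200 mm high, standing loose on the tray. Origin: centre of the underside.
- scrubber: Grey silicone scrubber, 60 x 46 x 27 mm, lying loose on the tray. Origin: centre of the underside.
- lantern: Small white battery lantern with a toggle and a wire bail, 70 mm across, 138 mm high, standing loose on the shelf on the other side of the box. Origin: centre of the underside.

How it is judged:
By the outcome, as a careful person would: the job done as asked, in the order asked, and still so for the second after the job is handed in, with the robot touching nothing.
It also fails if it takes over 54 s, if anything falls off the work surface, if the arm or the gripper's body presses on something with over 40 N, if the wrist force passes 120 N, or if a joint passes its speed limit or range.

## Working session

There is one attempt and no reset: what is moved stays moved. The work goes in short steps, Python scripts to look and compute and a tool call to move; the robot and the scene stay as the last step left them, time stands still between calls to the robot, and variables do not carry over. Pictures are saved under pics/ and viewed, and the job is handed in when it is done.

Besides the shell and the picture viewer there is one more tool, called as name(argument=value, ...) on one line, values as JSON. move_arm: Moves the arm, as the interface text tells. Its arguments: {"type":"object","properties":{"plan":{"type":"array","items":{"type":"number"}}},"required":["plan"]}

```bash
mkdir -p pics
python3 - <<'E'
from plant import manip
import cv2,numpy as np
for n in("scene","top"):
    f=manip.grab_frame(n); cv2.imwrite(f"pics/{n}0.png",f[:,:,::-1])
    c=manip.get_calibration(n); R=cv2.Rodrigues(c["rvec"])[0]
    print(n,c["K"].tolist(),(-R.T@c["tvec"].ravel()).round(3),R.round(3).tolist())
s=manip.sense()
for k,v in s.items(): print(k,np.round(v,3))
print(manip.grasp_offset)
E
```

```text
scene [[363.4486500640831, 0.0, 314.81030566227855], [0.0, 363.4486500640831, 205.45492773655073], [0.0, 0.0, 1.0]] [1.174 0.248 0.977] [[-0.333, 0.943, -0.011], [0.735, 0.252, -0.63], [-0.591, -0.218, -0.777]]
top [[411.07158887225046, 0.0, 316.9956532994165], [0.0, 411.07158887225046, 202.2138047935984], [0.0, 0.0, 1.0]] [0.379 0.02  1.286] [[0.0, -1.0, 0.016], [-0.988, -0.002, -0.153], [0.153, -0.016, -0.988]]
t 0.1
joint_positions [ 1.275  0.418 -0.01   1.614  0.005  1.111 -0.053]
joint_velocities [ 0.002 -0.001  0.    -0.003 -0.001  0.     0.   ]
effort [ 3.0000e-03 -8.5259e+01  6.4100e-01 -4.2670e+01 -4.9000e-02  1.6000e-02
  0.0000e+00]
tool_pos [ 0.157 -0.605  0.205]
orientation [-3.141  0.     0.255]
contact_force [-0.138 -0.424  0.073]
torque [ 0.024 -0.02   0.04 ]
grip_width 0.094
0.0188
```

View pics/scene0.png

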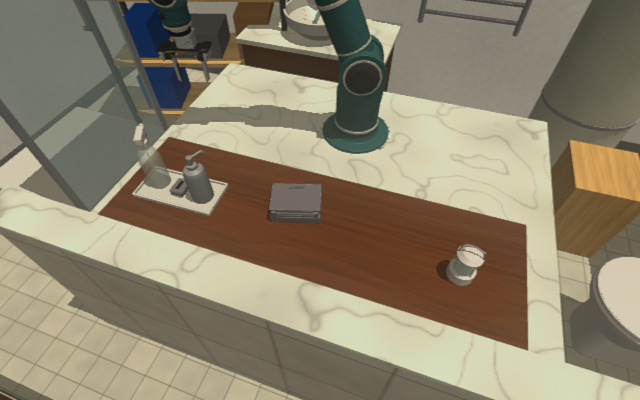

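View pics/top0.png

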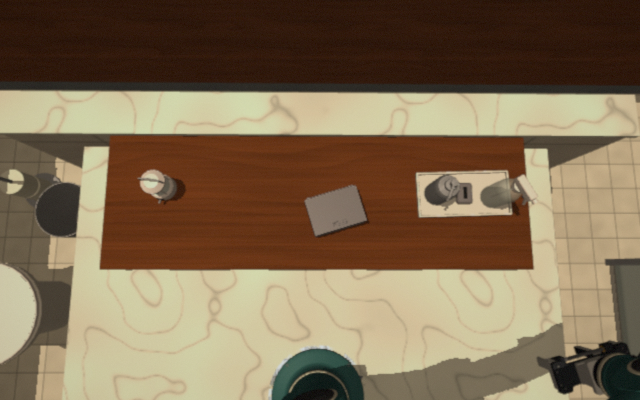

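The top view shows the box at about (336,210), turned slightly; the tray with the bottles is to the right at (465,193) and the lantern to the left at (158,185). I'll measure the cover outline next.

```bash
cat > h.py <<'E'
from plant import manip
import cv2,numpy as np
def cal(n):
    c=manip.get_calibration(n); return c["K"],cv2.Rodrigues(c["rvec"])[0],c["tvec"].ravel(),c["rvec"]
def plane(n,uv,z):
    K,R,t,_=cal(n); uv=np.atleast_2d(np.float64(uv)); C=-R.T@t
    d=(np.linalg.inv(K)@np.c_[uv,np.ones(len(uv))].T).T@R
    return C+d*((z-C[2])/d[:,2])[:,None]
def proj(n,P):
    K,R,t,r=cal(n); return cv2.projectPoints(np.float64(P).reshape(-1,1,3),r,t,K,None)[0].reshape(-1,2)
def grab(n,name,box=None,s=1):
    f=manip.grab_frame(n); b=f[:,:,::-1].copy()
    if box: x0,y0,x1,y1=box; b=b[y0:y1,x0:x1]
    b=cv2.resize(b,None,fx=s,fy=s,interpolation=cv2.INTER_CUBIC); cv2.imwrite(f"pics/{name}.png",b); return f
E
python3 - <<'E'
from h import *
b=cv2.imread("pics/top0.png"); 
cv2.imwrite("pics/topz.png",cv2.resize(b[170:250,290:390],None,fx=7,fy=7,interpolation=cv2.INTER_CUBIC))
s=cv2.imread("pics/scene0.png"); cv2.imwrite("pics/scz.png",cv2.resize(s[170:235,250:345],None,fx=7,fy=7,interpolation=cv2.INTER_CUBIC))
hsv=cv2.cvtColor(b,cv2.COLOR_BGR2HSV)
print(hsv[210,336],hsv[250,336],hsv[210,280])
m=((hsv[:,:,1]<70)).astype(np.uint8)*255; m[:, :290]=0;m[:,390:]=0;m[:170]=0;m[250:]=0
cs,_=cv2.findContours(m,cv2.RETR_EXTERNAL,cv2.CHAIN_APPROX_NONE); c=max(cs,key=cv2.contourArea)
r=cv2.minAreaRect(c);print(r,cv2.contourArea(c)); bp=cv2.boxPoints(r); print(bp); print(plane("top",bp,0.154).round(4));
E
```

```text
[ 14  55 131] [ 12 198  99] [ 11 201 103]
((335.29364013671875, 209.81195068359375), (38.88774871826172, 53.925621032714844), 73.3007583618164) 1962.0
[[303.8808  198.9358 ]
 [355.53217 183.44038]
 [366.70648 220.6881 ]
 [315.0551  236.18352]]
[[ 0.5635  0.0388  0.154 ]
 [ 0.608  -0.1061  0.154 ]
 [ 0.5029 -0.1356  0.154 ]
 [ 0.4598  0.0076  0.154 ]]
```

View pics/topz.png

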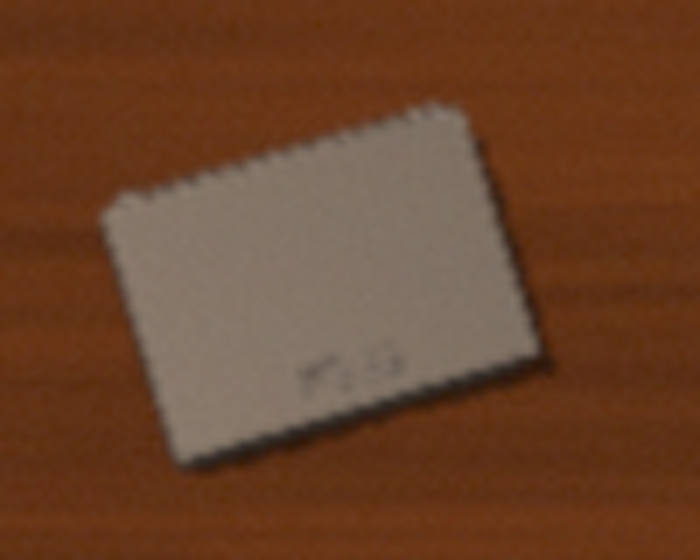

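View pics/scz.png

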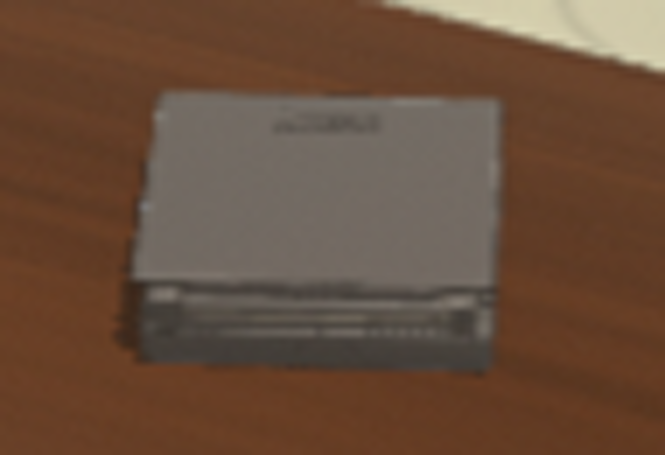

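Run:
```python
from h import *
z=0.156
def up(p,x0,y0): return (np.float64(p)+.5)/7-.5+np.array([x0,y0])
T=up([[102,198],[470,98],[543,354],[180,464]],290,170)   # BL,BR,FR,FL
S=up([[133,278],[497,288],[502,100],[160,92]],250,170) # scene view: left of image = -y? 
PT=plane("top",T,z)
PS=plane("scene",S,z)
print(PT.round(4));print(PS.round(4))
for nm,P in(("top",PT),("scene",PS)):
    n=np.linalg.norm
    print(nm,[round(n(P[i]-P[(i+1)%4]),4) for i in range(4)],P.mean(0).round(4))
```

```text
[[ 0.5662  0.0381  0.156 ]
 [ 0.6073 -0.1092  0.156 ]
 [ 0.5042 -0.1366  0.156 ]
 [ 0.4605  0.007   0.156 ]]
[[ 0.6056 -0.1047  0.156 ]
 [ 0.5618  0.0391  0.156 ]
 [ 0.4623  0.0073  0.156 ]
 [ 0.5063 -0.1361  0.156 ]]
top [np.float64(0.1529), np.float64(0.1067), np.float64(0.1501), np.float64(0.1102)] [ 0.5345 -0.0502  0.156 ]
scene [np.float64(0.1503), np.float64(0.1044), np.float64(0.15), np.float64(0.1042)] [ 0.534  -0.0486  0.156 ]
```

Box estimate: both views agree to about 2 mm. Centre is about (0.535, -0.049), yaw about 0.294, and the shut cover's outer face is at z = 0.156. I'll approach above the front of the cover with the fingers shut.

move_arm(plan=[-1,0.034,0.055,0.02,0.01,-1,0.06,0.09,0.04,0.02,-1,0.085,0.13,0.06,0.039,-1,0.105,0.165,0.07,0.039,-1,0.125,0.2,0.07,0.039,-1,0.15,0.235,0.07,0.039,-1,0.17,0.27,0.07,0.039,-1,0.19,0.305,0.07,0.039,-1,0.21,0.34,0.07,0.039,-1,0.23,0.37,0.07,0.039])

```text
t: 0.93
tool_pos: [0.372, -0.2583, 0.2754]
orientation: [3.141, 0.0, 0.294]
contact_force: [2.2, -1.7, 0.1]
grip_width: 0.0311
```

move_arm(plan=[-1,0.021,0.034,0,0,-1,0.042,0.068,0,0,-1,0.063,0.102,-0.015,0,-1,0.084,0.136,-0.03,0,-1,0.1,0.165,-0.05,0,-1,0.107,0.174,-0.075,0,-1,0.107,0.174,-0.09,0,-1,0.107,0.174,-0.1,0,-1,0.107,0.174,-0.1,0])

```text
t: 1.68
tool_pos: [0.4775, -0.0863, 0.1735]
orientation: [-3.14, 0.003, 0.294]
contact_force: [0.5, -0.1, -0.6]
grip_width: 0.0005
```

Run:
```python
from h import *
s=manip.sense(); print(s["t"],s["tool_pos"].round(4) if hasattr(s["tool_pos"],'round') else s["tool_pos"],s["contact_force"],s["grip_width"])
grab("scene","s1",(220,60,420,235),4)
```

```text
1.6833 [ 0.4775 -0.0863  0.1735] [ 0.48756918 -0.08100912 -0.63949899] 0.0004990586117130173
```

View pics/s1.png

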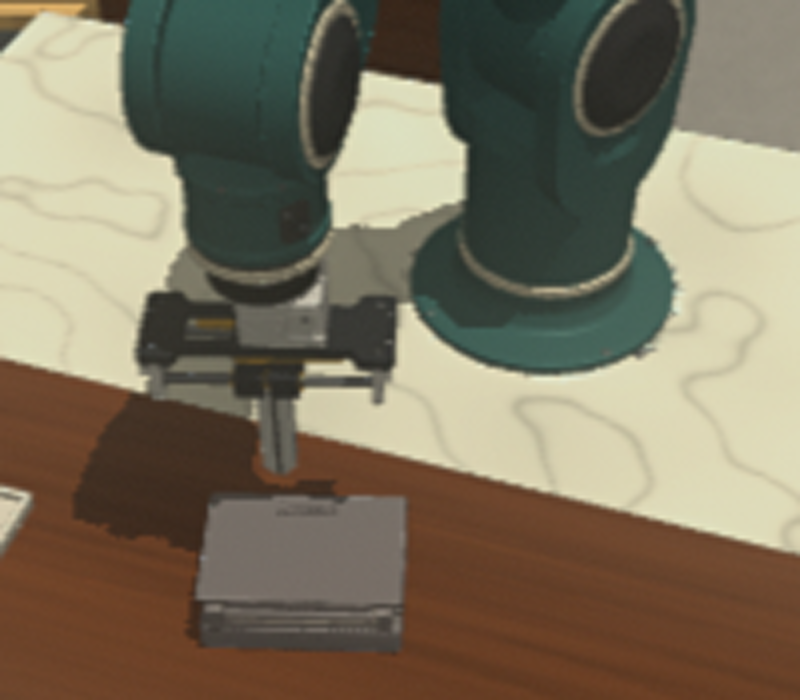

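The fingertip (pixel about (289,177)) is just short of the cover's front edge, because the first call's rows weren't fully reached. From here I'll use the measured pose: shift over the pad, then press in small steps.

move_arm(plan=[-1,0.0175,0.025,0,0,-1,0.0175,0.025,0,0,-1,0.0175,0.025,-0.01,0,-1,0.0175,0.025,-0.015,0,-1,0.0175,0.025,-0.015,0])

```text
t: 2.15
tool_pos: [0.4953, -0.0622, 0.1594]
orientation: [-3.141, 0.001, 0.293]
contact_force: [0.7, 0.2, -0.5]
grip_width: 0.0004
```

move_arm(plan=[-1,0,0,-0.002,0,-1,0,0,-0.004,0,-1,0,0,-0.006,0,-1,0,0,-0.006,0])

```text
t: 2.48
tool_pos: [0.496, -0.0617, 0.1541]
orientation: [3.141, 0.0, 0.293]
contact_force: [-0.4, -1.1, 1.5]
grip_width: 0.0008
```

move_arm(plan=[-1,0,0,-0.002,0,-1,0,0,-0.004,0,-1,0,0,-0.005,0,-1,0,0,-0.005,0])

```text
t: 2.82
tool_pos: [0.4962, -0.0615, 0.1496]
orientation: [3.141, 0.0, 0.294]
contact_force: [-5.2, -1.3, 11.4]
grip_width: 0.0006
```

At the stop: 11 N. I'll press slightly more for certainty, then retreat up and to the front.

move_arm(plan=[-1,0,0,-0.002,0,-1,0,0,-0.002,0,-1,0,0,0.03,0,-1,-0.025,-0.008,0.06,0,-1,-0.06,-0.018,0.08,0,-1,-0.096,-0.029,0.09,0,-1,-0.096,-0.029,0.1,0,-1,-0.096,-0.029,0.1,0,-1,-0.096,-0.029,0.1,0,-1,-0.096,-0.029,0.1,0])

```text
t: 3.65
tool_pos: [0.4007, -0.0899, 0.2486]
orientation: [-3.141, 0.0, 0.295]
contact_force: [0.1, -0.1, -0.6]
grip_width: -0.0
```

move_arm(plan=[-1,0,0,0,0,-1,0,0,0,0,-1,0,0,0,0,-1,0,0,0,0,-1,0,0,0,0,-1,0,0,0,0,-1,0,0,0,0,-1,0,0,0,0,-1,0,0,0,0,-1,0,0,0,0])

```text
t: 4.48
tool_pos: [0.4002, -0.0903, 0.2493]
orientation: [-3.142, -0.0, 0.294]
contact_force: [-0.0, 0.2, 0.1]
grip_width: 0.0005
```

move_arm(plan=[-1,0,0,0,0,-1,0,0,0,0,-1,0,0,0,0,-1,0,0,0,0,-1,0,0,0,0,-1,0,0,0,0,-1,0,0,0,0,-1,0,0,0,0,-1,0,0,0,0,-1,0,0,0,0])

```text
t: 5.32
tool_pos: [0.4002, -0.0903, 0.2493]
orientation: [-3.142, 0.0, 0.294]
contact_force: [-0.1, -0.6, -0.0]
grip_width: 0.0005
```

Run:
```python
from h import *
grab("scene","s2",(220,60,420,235),4)
grab("top","t2",(280,150,400,270),5)
```

```text
(no output)
```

View pics/s2.png

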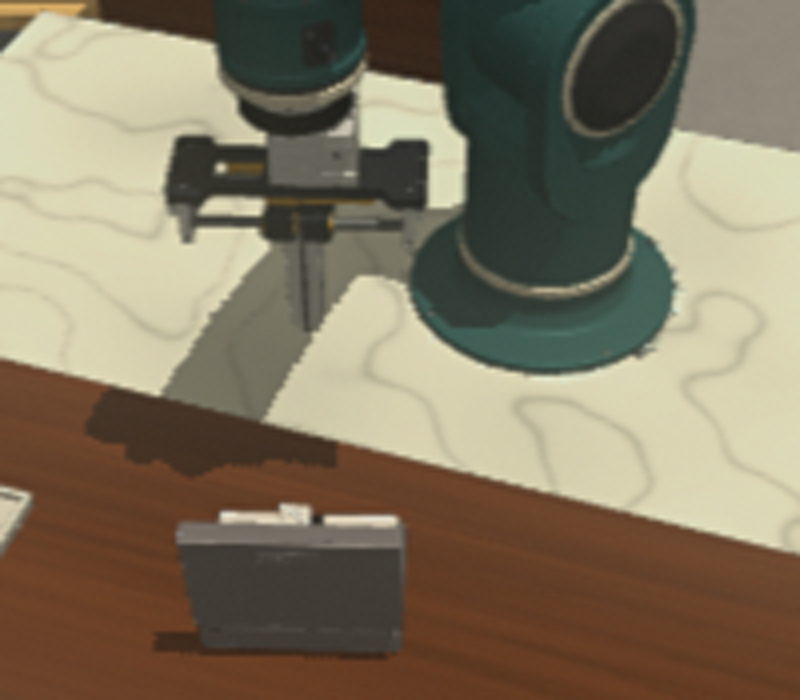

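View pics/t2.png

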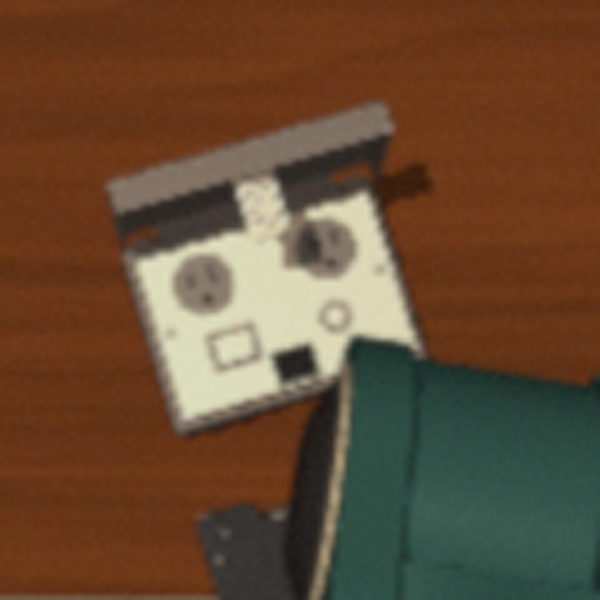

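The cover is fully open. In the top crop the reset rectangle is at (235,347), the round test button at (336,316), the slot at (294,362) and the tongue at (262,207). I'll turn the button pixels into positions.

Run:
```python
from h import *
up=lambda p:(np.float64(p)+.5)/5-.5+np.array([280,150])
R=plane("top",up([235,347]),.145)[0];T=plane("top",up([336,316]),.142)[0]
deck=plane("top",up([[128,252],[375,192],[425,352],[182,428]]),.14)
print(R,T,deck.round(4).tolist(),deck.mean(0))
d=R-T; print(np.linalg.norm(d[:2]),np.arctan2(-d[0],d[1]))
tg=plane("top",up([[240,238],[262,240],[285,222]]),.23);print(tg)
c=np.array([.535,-.049]);a=.294;M=np.array([[np.cos(a),np.sin(a)],[-np.sin(a),np.cos(a)]])
for P in (R,T,*tg): print((M@(P[:2]-c)).round(4))
```

```text
[ 0.50837819 -0.02471097  0.145     ] [ 0.52633101 -0.0816578   0.142     ] [[0.5628, 0.0353, 0.14], [0.5976, -0.1048, 0.14], [0.5063, -0.1317, 0.14], [0.4635, 0.0048, 0.14]] [ 0.53255392 -0.0490797   0.14      ]
0.059709670847957995 0.3053935777948062
[[ 0.55589445 -0.02418614  0.23      ]
 [ 0.55486795 -0.03565536  0.23      ]
 [ 0.56442464 -0.04772376  0.23      ]]
[-0.0184  0.031 ]
[-0.0178 -0.0287]
[0.0272 0.0177]
[0.0229 0.007 ]
[ 0.0285 -0.0073]
```

move_arm(plan=[-1,0.03,0.018,0,0,-1,0.06,0.036,0,0,-1,0.09,0.054,0,0,-1,0.1065,0.0645,0,0,-1,0.1065,0.0645,-0.03,0,-1,0.1065,0.0645,-0.06,0,-1,0.1065,0.0645,-0.085,0,-1,0.1065,0.0645,-0.097,0,-1,0.1065,0.0645,-0.099,0,-1,0.1065,0.0645,-0.099,0])

```text
t: 6.25
tool_pos: [0.5067, -0.0258, 0.1505]
orientation: [-3.141, 0.0, 0.294]
contact_force: [0.8, -0.0, 0.1]
grip_width: 0.0005
```

move_arm(plan=[-1,0,0,-0.002,0,-1,0,0,-0.004,0,-1,0,0,-0.006,0,-1,0,0,-0.008,0,-1,0,0,-0.009,0,-1,0,0,-0.009,0])

```text
t: 6.75
tool_pos: [0.5072, -0.0259, 0.1416]
orientation: [3.141, -0.001, 0.294]
contact_force: [2.1, -0.6, 2.8]
grip_width: 0.0003
```

move_arm(plan=[-1,0,0,-0.001,0,-1,0,0,-0.002,0,-1,0,0,-0.003,0,-1,0,0,-0.003,0])

```text
t: 7.08
tool_pos: [0.5073, -0.0259, 0.1402]
orientation: [3.14, -0.001, 0.294]
contact_force: [-9.0, -1.4, 38.6]
grip_width: 0.0004
```

Hard stop at 38 N with the tip at z = 0.1402, so the button is fully in. I'll retreat and verify.

move_arm(plan=[-1,0,0,0.02,0,-1,0,0,0.05,0,-1,0,0,0.08,0,-1,-0.02,-0.01,0.11,0,-1,-0.055,-0.035,0.112,0,-1,-0.09,-0.06,0.112,0,-1,-0.105,-0.065,0.112,0,-1,-0.105,-0.065,0.112,0])

```text
t: 7.75
tool_pos: [0.3984, -0.0927, 0.2503]
orientation: [3.141, 0.001, 0.29]
contact_force: [0.9, 0.8, 0.8]
grip_width: 0.0004
```

Run:
```python
from h import *
s=manip.sense(); print(s["t"],s["tool_pos"],s["contact_force"])
grab("top","t3",(280,150,400,270),5)
grab("scene","s3",(220,120,420,235),4)
```

```text
7.75 [ 0.39842715 -0.09268524  0.25026672] [0.93268875 0.83490886 0.78652589]
```

View pics/t3.png

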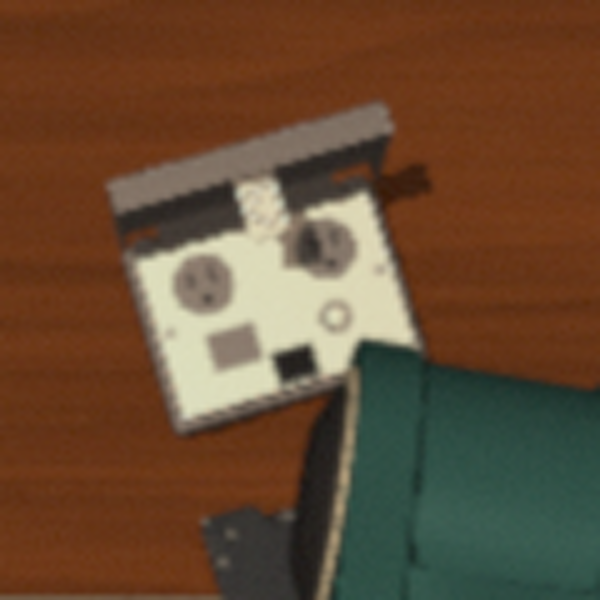

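View pics/s3.png

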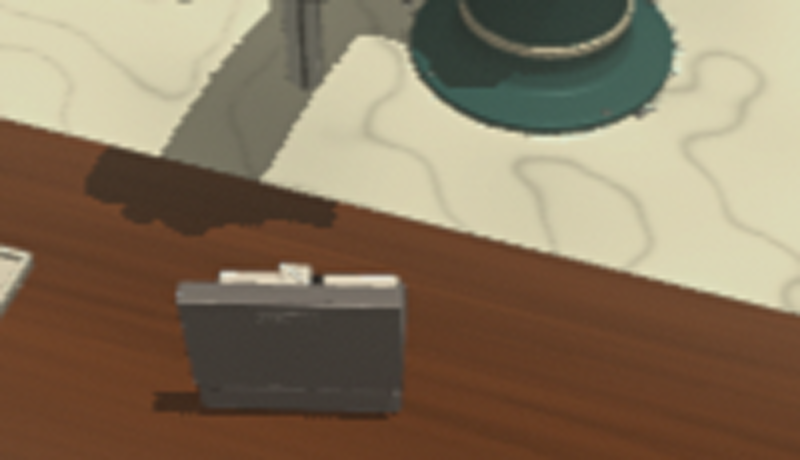

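The reset button is now flush (grey, flat in the deck at (235,347)) and the test ring looks unchanged. Next I go high over the cover and come down behind it.

move_arm(plan=[-1,0,0,0.035,0,-1,0.03,0.01,0.04,0,-1,0.06,0.02,0.045,0,-1,0.09,0.03,0.045,0,-1,0.12,0.04,0.045,0,-1,0.15,0.05,0.045,0,-1,0.18,0.058,0.045,0,-1,0.21,0.066,0.045,0,-1,0.2275,0.071,0.045,0,-1,0.2275,0.071,0.045,0])

```text
t: 8.68
tool_pos: [0.6319, -0.017, 0.2932]
orientation: [-3.138, 0.001, 0.296]
contact_force: [0.8, 0.1, 0.7]
grip_width: 0.0004
```

move_arm(plan=[-1,0,0,-0.025,0,-1,0,0,-0.05,0,-1,0,0,-0.068,0,-1,0,0,-0.068,0,-1,0,0,-0.068,0])

```text
t: 9.1
tool_pos: [0.6289, -0.0192, 0.2269]
orientation: [-3.14, 0.001, 0.294]
contact_force: [-0.1, 0.3, 1.0]
grip_width: 0.0003
```

Run:
```python
from h import *
s=manip.sense(); print(s["t"],s["tool_pos"],s["contact_force"],s["orientation"])
p=np.array(s["tool_pos"])
c=np.array([.535,-.049]);a=.294;M=np.array([[np.cos(a),np.sin(a)],[-np.sin(a),np.cos(a)]])
print(M@(p[:2]-c))
# finger front-bottom corner path: r, n=14mm less squeeze; finger half depth 8mm
for r in (0.092,):
  for th in np.arange(1.6,-0.11,-0.1):
    x=.05-r*np.cos(th)+.014*np.sin(th)+.008; z=.142+r*np.sin(th)+.014*np.cos(th)
    w=c+M.T@np.array([x,0]); print(round(th,2),"box x %.4f z %.4f"%(x,z),"delta",(np.r_[w,z]-p).round(4))
grab("scene","s4",(220,60,420,235),4)
```

```text
9.1 [ 0.62891018 -0.01919013  0.22689101] [-0.1071741   0.29384669  1.0448814 ] [-3.14032983e+00  1.38058486e-03  2.94364882e-01]
[0.09851911 0.00131724]
1.6 box x 0.0747 z 0.2336 delta [-0.0224 -0.0082  0.0067]
1.5 box x 0.0655 z 0.2348 delta [-0.0313 -0.0108  0.0079]
1.4 box x 0.0562 z 0.2350 delta [-0.0402 -0.0135  0.0081]
1.3 box x 0.0469 z 0.2344 delta [-0.049  -0.0162  0.0075]
1.2 box x 0.0377 z 0.2328 delta [-0.0578 -0.0189  0.0059]
1.1 box x 0.0287 z 0.2303 delta [-0.0664 -0.0215  0.0035]
1.0 box x 0.0201 z 0.2270 delta [-0.0747 -0.024   0.0001]
0.9 box x 0.0118 z 0.2228 delta [-0.0826 -0.0264 -0.0041]
0.8 box x 0.0039 z 0.2178 delta [-0.0901 -0.0287 -0.0091]
0.7 box x -0.0033 z 0.2120 delta [-0.0971 -0.0308 -0.0149]
0.6 box x -0.0100 z 0.2055 delta [-0.1035 -0.0327 -0.0214]
0.5 box x -0.0160 z 0.1984 delta [-0.1092 -0.0345 -0.0285]
0.4 box x -0.0213 z 0.1907 delta [-0.1143 -0.036  -0.0362]
0.3 box x -0.0258 z 0.1826 delta [-0.1186 -0.0373 -0.0443]
0.2 box x -0.0294 z 0.1740 delta [-0.122  -0.0383 -0.0529]
0.1 box x -0.0321 z 0.1651 delta [-0.1247 -0.0391 -0.0618]
-0.0 box x -0.0340 z 0.1560 delta [-0.1265 -0.0397 -0.0709]
-0.1 box x -0.0349 z 0.1467 delta [-0.1273 -0.0399 -0.0801]
```

View pics/s4.png

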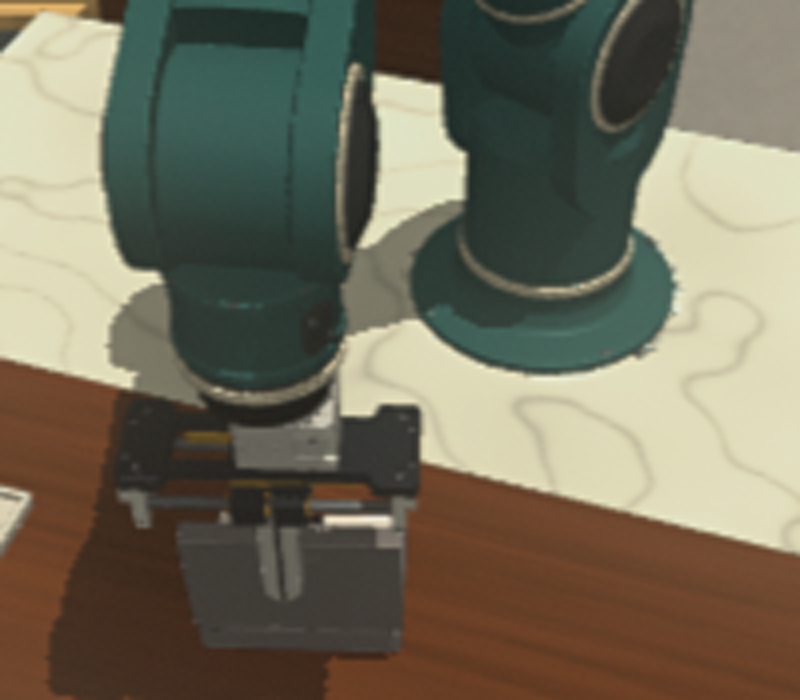

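The finger is behind the cover (tip at pixel about (291,209)). I'll swing it down along the arc.

move_arm(plan=[-1,-0.012,-0.004,0,0,-1,-0.022,-0.008,0,0,-1,-0.031,-0.011,0.002,0,-1,-0.04,-0.0135,0.003,0,-1,-0.049,-0.016,0.004,0,-1,-0.058,-0.019,0.004,0,-1,-0.066,-0.0215,0.003,0,-1,-0.075,-0.024,0,0,-1,-0.0825,-0.0265,-0.004,0,-1,-0.09,-0.0285,-0.009,0])

```text
t: 9.98
tool_pos: [0.5384, -0.0486, 0.218]
orientation: [3.141, -0.0, 0.294]
contact_force: [2.9, 0.7, 1.2]
grip_width: 0.0005
```

move_arm(plan=[-1,-0.007,-0.002,-0.006,0,-1,-0.0135,-0.004,-0.0125,0,-1,-0.019,-0.006,-0.0195,0,-1,-0.0245,-0.0075,-0.027,0,-1,-0.029,-0.009,-0.0355,0,-1,-0.034,-0.01,-0.044,0,-1,-0.038,-0.0115,-0.053,0,-1,-0.041,-0.0125,-0.06,0,-1,-0.041,-0.0125,-0.062,0])

```text
t: 10.73
tool_pos: [0.497, -0.061, 0.1549]
orientation: [-3.141, 0.002, 0.294]
contact_force: [-1.4, 0.1, 2.0]
grip_width: 0.0009
```

move_arm(plan=[-1,0,0,-0.002,0,-1,0,0,-0.004,0,-1,0,0,-0.006,0,-1,0,0,-0.008,0,-1,0,0,-0.009,0,-1,0,0,-0.009,0])

```text
t: 11.23
tool_pos: [0.4985, -0.0609, 0.149]
orientation: [3.14, -0.0, 0.294]
contact_force: [-17.5, 0.4, 39.0]
grip_width: 0.0002
```

At the stop (z = 0.149, 39 N). I'll let go straight up, then back off to the front.

move_arm(plan=[-1,0,0,0.006,0,-1,0,0,0.025,0,-1,0,0,0.055,0,-1,-0.025,-0.008,0.08,0,-1,-0.06,-0.018,0.1,0,-1,-0.096,-0.029,0.1,0,-1,-0.096,-0.029,0.1,0,-1,-0.096,-0.029,0.1,0])

```text
t: 11.9
tool_pos: [0.4015, -0.0906, 0.248]
orientation: [3.139, -0.001, 0.292]
contact_force: [1.0, -0.5, 0.0]
grip_width: 0.0001
```

move_arm(plan=[-1,0,0,0,0,-1,0,0,0,0,-1,0,0,0,0,-1,0,0,0,0,-1,0,0,0,0,-1,0,0,0,0,-1,0,0,0,0,-1,0,0,0,0,-1,0,0,0,0,-1,0,0,0,0])

```text
t: 12.73
tool_pos: [0.4022, -0.0898, 0.2473]
orientation: [-3.142, 0.0, 0.294]
contact_force: [0.4, 0.6, -0.1]
grip_width: 0.0004
```

Run:
```python
from h import *
s=manip.sense(); print(s["t"],s["tool_pos"],s["contact_force"])
f=grab("top","t5"); g=grab("scene","s5")
a=np.vstack([f,g])
cv2.imwrite("pics/z5.png",cv2.resize(g[120:235,220:420,::-1],None,fx=4,fy=4))
```

```text
12.7333 [ 0.4021525  -0.08981111  0.2473079 ] [ 0.41422769  0.62126183 -0.10907896]
```

View pics/z5.png

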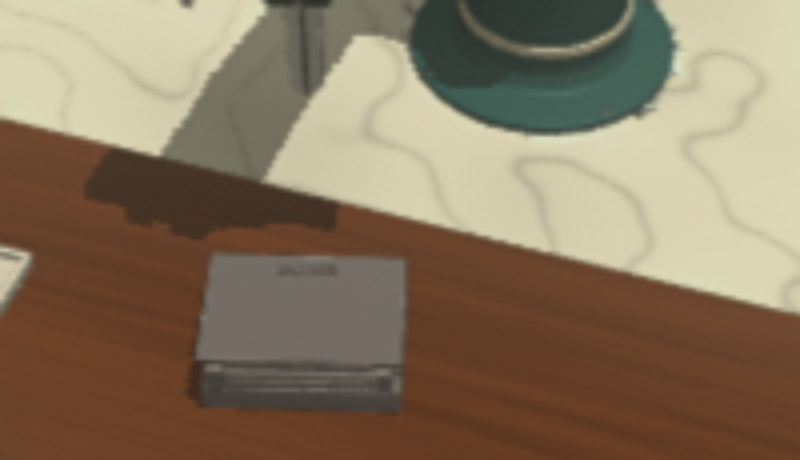

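View pics/t5.png

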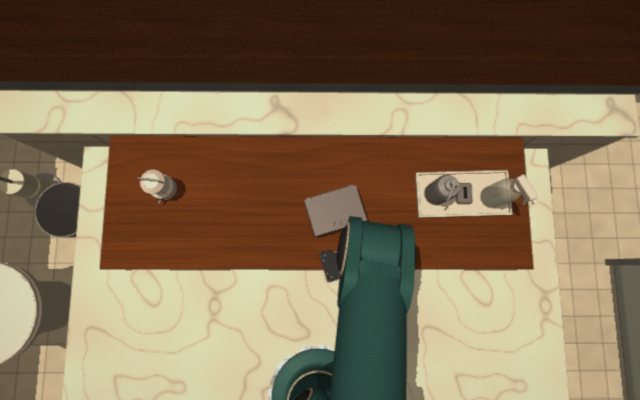

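The cover is shut and its outline matches the start (front edge at scene row about 184). It has stayed shut for over a second, and the other objects are unmoved. Handing in.

Run:
```python
from plant import manip
print(manip.sign_off())
```

```text
the job is handed in; nothing more can be done
None
```

The receptacle is reset and the cover is latched shut. The job was handed in at about 12.8 s; no verdict is reported.

- **Opening:** I pressed the cover's front edge to its stop with the shut fingertips and let go, and it swung fully open by itself.
- **Reset:** I pushed the reset button to its hard stop, with the tip at z = 0.1402 against an expected 0.1405. The top view then showed it flush and the test button unchanged; the fingertip stayed well clear of it.
- **Closing:** I swung the cover down from behind, pressed it to its stop and let go.

**Last checks:**
- Over a second after release, the cover lay shut with its front edge at the same image row as at the start.
- The pump, spray bottle, scrubber and lantern were where they began.
- The gripper was clear, with about 0 N on the tool.

**Forces and slips:** The reset press and the last cover press peaked at about 39 N in the readings, both through the fingertips. That is just under the 40 N limit for the arm and gripper body, and well under the 120 N wrist limit. The first approach stopped about 3 cm short because its rows were not fully reached; I corrected it from the measured pose. No check failed.

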